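Run a portion from the rice dispenser

ROBOT

A 6-joint arm with a two-finger parallel gripper is mounted at the origin on a cart in front of the work surface, level with it; the furniture and walls round the work are solid. World frame = base frame: x ahead of the robot, y to its left, z up, the work surface at z = 0. Lengths are in m, angles in degrees, forces in N, time in s.
With the tool pointing down it reaches from about 0.25 to 0.725 m from the base axis. Payload 9.7 kg.
Tool frame: the origin (TCP) lies midway between the tips of the shut fingers; the grasp point (between the pads) lies 19 mm behind it (bot.pinch_z is the distance from the TCP to the grasp point, in m); z points along the fingers, y is the line along which they close (so a half turn about z gives the same grasp; the last joint's range is limited). The gripper opens to 85 mm and grips with 20 to 120 N. Pads are 22 mm wide; open, the fingers measure 114 mm over their backs; the gripper's body (76 mm by 85 mm) begins 54 mm behind the grasp point. The pads swing forward as they close: fully open they stand 13 mm farther back than shut.
Start: joints at [68.927, 4.979, 10.078, 95.1, 0, 90], TCP at [0.198, 0.513, 0.202] pointing down, gripper open.
Joint ranges: [-179.16, 179.16], [-48.56, 103.87], [-65.8, 70.77], [-126.05, 130.52], [-82.76, 87.17], [-180, 180]. Speed limits (degrees/s): [127.2, 127.2, 147.25, 180, 180, 180].

INTERFACE

Orientations are given as [roll, pitch, yaw] about the fixed x, y, z axes, in that order (R = Rz(yaw) Ry(pitch) Rx(roll)).
In Python, from workcell import sensors, camera, ticket, bot gives the robot as it stands.
- The arm moves only by the shell command python3 -m handwheel 'ROWS' [FORCE]. ROWS is a JSON object of lists of equal length, an entry for each row: "gripper": the opening, from -1 (shut) to 1 (fully open); "slide": the shift along the tool's x, y, z in mm, a list of three; "yaw": the turn about the tool's z in rad. A call has 1 to 8 rows; each row shifts and turns the commanded pose from where the row before left it, along the tool's axes as they then stand; what a row does not reach is not made up. A row lasts 1/12 s, in which the tool goes at most 41.7 mm and 7.16 degrees, less where a joint would pass 70% of its speed; a pose out of reach is approached as far as the arm can. A call is refused whole if a number of a shift passes 41.7 or a number of a turn 0.125, either way. A call with a gripper value outside its range is refused whole. The fingers move at their own pace and stop on an object; FORCE is the grip in N (left out, the last holds). Time passes only in rows, so rows that do not move let the fingers close. It gives the time, the measured TCP pose, the force, the opening and the grip force at its end, in the units of the state.
- sensors.get_obs(): the state, without advancing time (a new reading comes with each control period).
- camera(name): name is "scene" or "top"; returns a dict with "img" (480x640x3 uint8, red, green, blue), "fx", "fy", "cx", "cy" (pixels), "R" (3x3) and "t" (3): a world point X has camera coordinates R X + t. Camera axes: x right, y down, z forward; pixel columns grow to the right and rows downward; lengths in m; the calibration is good to about 2 mm. A picture is of the moment at which its call begins. There is no depth.
- ticket.job_done(): hands the job in; it is judged then, once.
The state is a dict: "time": time; "q": joint angles; "qd": joint speeds; "joint_efforts": joint torques, N m; "ee_pos": TCP position; "tcp_rot": TCP orientation; "wrist_force": force on the tool from outside, world axes, zero at the start; "torque": the same for the moment, N m; "opening": finger opening in m; "grasp_force": force on a finger pad.
Only numpy, scipy, OpenCV 4.12 (cv2) and the standard library are available. Lean on these libraries where they do the work, as an engineer would, in place of code of your own. Each camera call takes 0.05 s, during which the arm holds its last target. There are 200 camera calls.

TASK

Run a portion from the rice dispenser: push its catch drawer fully home until it snaps in behind its catch, and only then pull the gate slide out by its upright wooden tab until the slide's pointer is level with the marker on the rail beside it. The gate springs shut as soon as it is let go, so finish while still holding it open at the marker. Do not shift the marker, and leave the spice jar, the herb shaker and the tumbler where they stand.

Things in the scene. Friction and masses are not known exactly. Their poses are not given: they have to be found in the camera images.
- dispenser: white rice dispenser, fixed; base 132 mm wide (y), flat deck 75 mm high, a round hopper with wooden lid behind. Origin on the worktop; x to its back: base front at x = -75 mm, hopper axis at +56 mm (radius 57 mm; lid top 182 mm high, its knob 197 mm), round back at +122 mm; y to the side with the marker rail; z up. Its front faces the robot, turned towards the robot's left
- catch_drawer (a joint): open catch drawer in the front of the base: 0 = home, grows as it comes out towards the dispenser's -x, at most 0.060 m; 1 N of friction. A sprung ball catch resists from about 12 mm out, lets it by at 5 mm after a push of about 6 N, then draws it home and keeps it there
- drawer_lip (a point): middle of the front edge of the drawer's metal finger lip, a level ledge 72 mm wide standing 28 mm out from the base's front face, its front edge 39 to 53 mm above the worktop. With the drawer home this point is at (-103, 0, 46) mm in the dispenser's frame
- gate_slide: flat steel gate slide on the middle of the deck with its upright wooden tab. Axes as the dispenser's; shut, its origin is the dispenser's origin. Pulled out it moves towards the dispenser's -x by up to 65 mm. A spring pulls it shut with 4.5 N when shut and 0.9 N more for each 10 mm out
- tab_grip (a point): middle of the wooden tab on the slide's front end, 113 mm above the worktop, where to pinch it; shut at (-55, 0, 113) mm in the dispenser's frame. The tab is 14 mm thick (x), 24 mm wide (y), from 85 to 132 mm above the worktop. Shut, the hopper is 45 mm behind it; on the deck beside it nothing rises above 88 mm
- gate_pointer (a point): tip of the slim dark pointer on the gate slide, which points to the rail; with the gate shut at (-12, 30, 84) mm in the dispenser's frame
- portion_marker (a joint): dark steel marker, a rider 10 x 12 x 10 mm on the rail beside the slide, held by friction where the cook set it: metres from the place of the shut gate's pointer, towards the dispenser's -x. Pointer and marker are level when the gate slide is out by this value
- marker_nib (a point): tip of the marker's nib, which points to the slide; level with the pointer when both have the same x in the dispenser's frame. At joint value 0 it lies at (-12, 30.5, 84) mm in that frame
- spice_jar: small glass spice jar, 46 mm wide and 106 mm high, with a green cap, standing beside the dispenser's front corner; origin in the middle of its underside
- shaker: clear herb shaker with a green cap, 44 mm wide and 120 mm high, standing on the worktop to the left of the dispenser; origin in the middle of its underside
- glass_tumbler: clear drinking tumbler, 80 mm wide and 91 mm high, standing on the worktop to the left of the dispenser; origin in the middle of its underside
Mind the look-alikes: they are no part of the job. What is shaped like the glass_tumbler but green or orange is not meant. What is shaped like the spice_jar but orange is not meant.

How it is judged:
By the outcome, as a careful person would: the job done as asked, in the order asked, and still so for the second after the job is handed in, while the arm keeps its last pose, push and grip.
It also fails if it takes over 51 s, if anything falls off the work surface, if the arm or the gripper's body presses on something with over 40 N, if the wrist force passes 120 N, or if a joint passes its speed limit or range.

## Working session

There is one attempt and no reset: what is moved stays moved. The work goes in short steps, Python scripts to look and compute and a shell command to move; the robot and the scene stay as the last step left them, time stands still between calls to the robot, and variables do not carry over. Pictures are saved under pics/ and viewed, at most 10 in all, crops included, and the job is handed in when it is done.

```bash
mkdir -p pics
python3 - <<'E'
from workcell import sensors,camera,bot
import cv2,pickle
for n in("scene","top"):
    c=camera(n);cv2.imwrite(f"pics/{n}0.png",c["img"][:,:,::-1]);pickle.dump(c,open(n+"0.pkl","wb"))
o=sensors.get_obs();print({k:o[k] for k in("time","ee_pos","tcp_rot","opening","wrist_force")},bot.pinch_z)
E
```

```text
{'time': 0.1, 'ee_pos': array([0.19764263, 0.51298387, 0.20174537]), 'tcp_rot': array([-1.79928452e+02, -9.06653957e-04,  1.58928119e+02]), 'opening': 0.08576746070809514, 'wrist_force': array([ 0.00540554,  0.08824015, -0.61297316])} 0.0187
```

View pics/scene0.png

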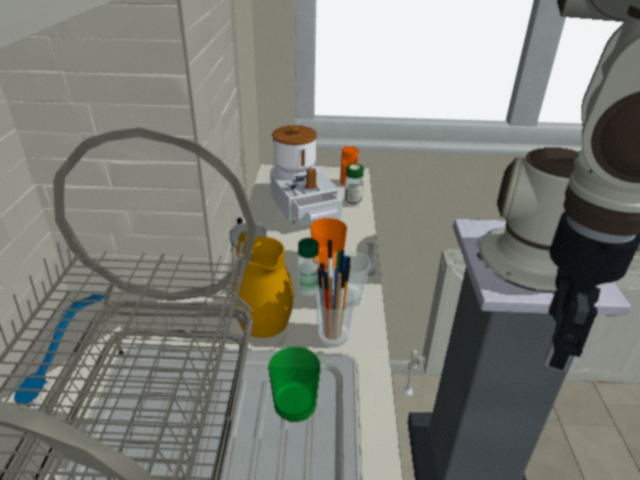

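View pics/top0.png

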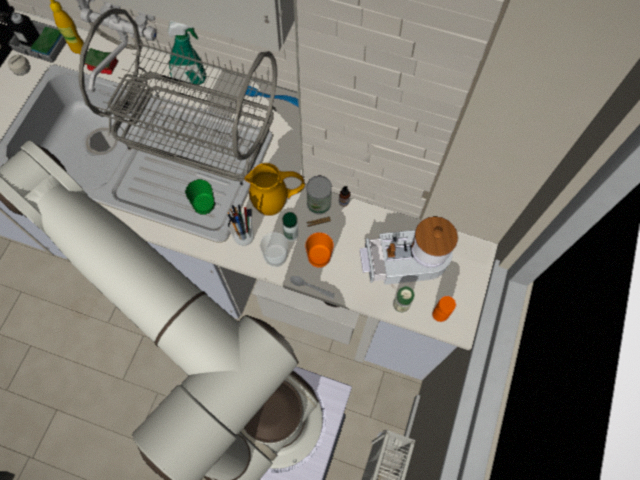

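The top view shows the dispenser at about (415,250), with its lid at (436,238) and its front toward image left at (370,262). The spice jar is at (404,298). In the scene view the dispenser is at (303,175). I'll enlarge both.

```bash
cat > h.py <<'E'
import numpy as np,pickle,cv2
def proj(c,X):
    p=np.atleast_2d(X)@np.array(c["R"]).T+c["t"]
    return np.c_[c["fx"]*p[:,0]/p[:,2]+c["cx"],c["fy"]*p[:,1]/p[:,2]+c["cy"]]
def onz(c,uv,z):
    R=np.array(c["R"]);o=-R.T@c["t"];d=R.T@[(uv[0]-c["cx"])/c["fx"],(uv[1]-c["cy"])/c["fy"],1]
    return o+d*(z-o[2])/d[2]
E
python3 - <<'E'
from h import *
s=pickle.load(open("scene0.pkl","rb"));t=pickle.load(open("top0.pkl","rb"))
for n,c,(x,y,w,h) in(("s",s,(262,115,110,112)),("t",t,(350,210,115,115))):
    cv2.imwrite(f"pics/{n}1.png",cv2.resize(c["img"][y:y+h,x:x+w,::-1],None,fx=5,fy=5,interpolation=cv2.INTER_CUBIC))
    print(n,-np.array(c["R"]).T@c["t"],c["fx"],proj(c,[[0,0,0],[.2,.5,.2]]))
print(onz(t,(436,238),.19),onz(t,(404,296),.106),onz(t,(370,262),.046))
E
```

```text
s [0.47205653 0.95121682 0.67294726] 502.01408884110134 [[532.57742844 257.98272374]
 [539.96272208 358.26383112]]
t [-0.11022314 -0.14558615  1.60458774] 586.2611014039063 [[277.55162302 418.58503495]
 [116.96003254 265.93359908]]
[ 0.54931253 -0.2462777   0.19      ] [ 0.39812262 -0.21536076  0.106     ] [ 0.48288846 -0.09927536  0.046     ]
```

View pics/s1.png

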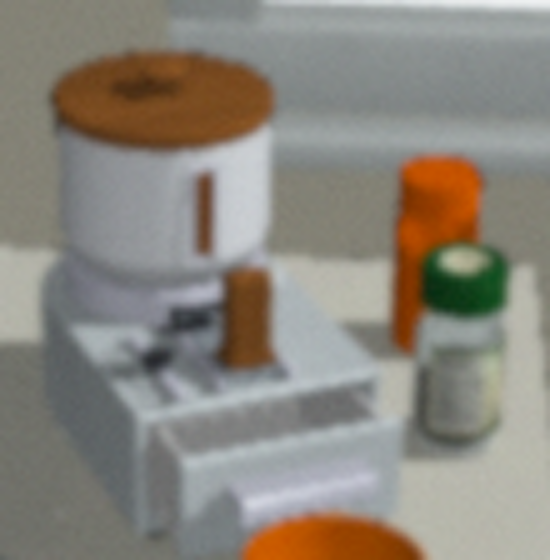

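View pics/t1.png

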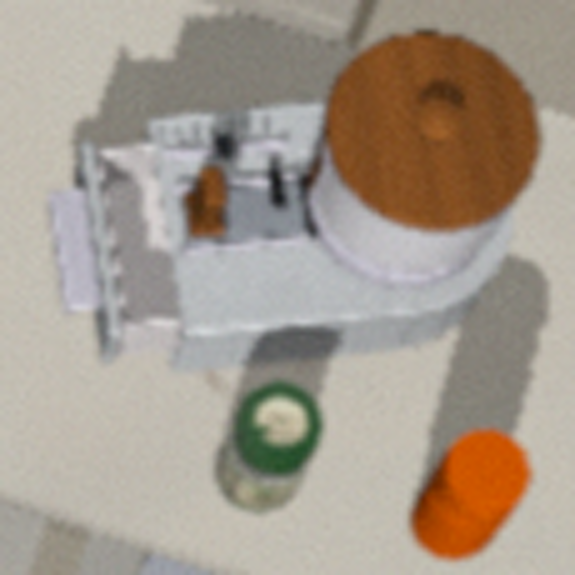

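The crops show the deck's front corners at top-crop (152,125) and (180,332), the lip's front edge from (52,193) to (70,308), the pointer tip at (276,155), the marker at (225,143) and the tab at (207,200). In the scene crop the corners are at (140,412) and (378,378), the tab top at (247,275) and the marker at (153,355). Next I'll fit a pose to these.

```bash
cat > fit.py <<'E'
from h import *
from scipy.optimize import least_squares
s=pickle.load(open("scene0.pkl","rb"));t=pickle.load(open("top0.pkl","rb"))
T=lambda u,v:(350+u/5-.4,210+v/5-.4); S=lambda u,v:(262+u/5-.4,115+v/5-.4)
# cam, disp point mm, which joint, pixel
P=[(t,(56,0,182),0,T(431,130)),(t,(-75,66,75),0,T(152,125)),(t,(-75,-66,75),0,T(180,332)),
(t,(-12,30,84),0,T(276,155)),(t,(-103,36,53),1,T(52,193)),(t,(-103,-36,53),1,T(70,308)),(t,(-12,36,86),2,T(225,143)),
(t,(-55,0,132),0,T(212,178)),
(s,(56,0,182),0,S(163,100)),(s,(-75,66,75),0,S(140,412)),(s,(-75,-66,75),0,S(378,378)),(s,(-55,0,132),0,S(247,275)),
(s,(-12,36,86),2,S(153,355)),(s,(-75,66,0),0,S(148,532)),(s,(-103,36,53),1,S(237,492)),(s,(-103,-36,53),1,S(375,470))]
def W(p,X,j):
    x,y,z=np.array(X)/1000.; x-=(0,p[3],p[4])[j]
    c,n=np.cos(p[2]),np.sin(p[2]);return np.array([p[0]+c*x-n*y,p[1]+n*x+c*y,z])
def f(p):return np.concatenate([proj(c,W(p,X,j))[0]-uv for c,X,j,uv in P])
if __name__=="__main__":
    r=least_squares(f,[.53,-.2,-1.3,.04,.03],loss="soft_l1");p=r.x
    print(p[:2],np.degrees(p[2]),p[3:]);print(np.round(f(p).reshape(-1,2),1).tolist())
    for n,X,j in(("lip",(-103,0,46),1),("lip home",(-103,0,46),0),("tab",(-55,0,113),0),("tab at marker",(-55,0,113),2),("jarwards",(-75,-66,0),0)):print(n,W(p,X,j).round(4))
    np.save("p.npy",p)
    for z,uv in((.106,T(280,425)),(.0,T(258,490))):print("jar",onz(t,uv,z))
    print("jar scene",onz(s,S(465,265),.106))
    print("tumbler,shaker",onz(t,(274,250),.045),onz(t,(289,217),.12),onz(t,(319,250),.05))
E
python3 fit.py
```

```text
[ 0.5402095  -0.19520503] -64.58361360601747 [0.02789139 0.02380654]
[[0.9, -1.4], [-0.2, -2.6], [1.1, -0.2], [-0.6, -0.3], [1.1, -1.6], [0.9, -0.9], [1.0, 0.7], [0.8, 0.1], [0.9, -0.4], [-0.3, 2.5], [1.7, -0.2], [0.7, 0.7], [2.9, 0.6], [-1.5, 4.8], [0.7, 3.2], [0.6, 1.9]]
lip [ 0.484 -0.077  0.046]
lip home [ 0.496  -0.1022  0.046 ]
tab [ 0.5166 -0.1455  0.113 ]
tab at marker [ 0.5064 -0.124   0.113 ]
jarwards [ 0.4484 -0.1558  0.    ]
jar [ 0.4032766  -0.21829819  0.106     ]
jar [ 0.39858725 -0.22236746  0.        ]
jar scene [ 0.40963632 -0.22190505  0.106     ]
tumbler,shaker [0.4268867  0.17040166 0.045     ] [0.50707915 0.15115322 0.12      ] [0.46779554 0.04854267 0.05      ]
```

```bash
python3 -m handwheel '{"gripper":[-1,-1,-1,-1,-1,-1,-1],"slide":[[0,0,0],[0,0,0],[0,0,0],[0,0,0],[0,0,0],[0,0,0],[0,0,0]],"yaw":[0.1084,0.1084,0.1084,0.1084,0.1084,0.1084,0.1084]}' 40
python3 -m handwheel '{"gripper":[-1,-1,-1,-1,-1,-1,-1,-1],"slide":[[-34,-7,0],[-34,-7,0],[-34,-7,0],[-34,-7,0],[-34,-7,0],[-34,-7,0],[-34,-7,0],[-34,-7,0]],"yaw":[0,0,0,0,0,0,0,0]}'
```

```text
time: 0.68
ee_pos: [0.1977, 0.513, 0.202]
tcp_rot: [-180.0, 0.0, 115.1]
wrist_force: [0.3, -0.8, 0.6]
opening: 0.0006
grasp_force: 0.0
time: 1.35
ee_pos: [0.2639, 0.2419, 0.2021]
tcp_rot: [-180.0, 0.0, 115.5]
wrist_force: [1.0, -0.6, 0.5]
opening: 0.0002
grasp_force: 0.0
```

```bash
python3 -m handwheel '{"gripper":[-1,-1,-1,-1,-1,-1,-1],"slide":[[-35,-6,0],[-35,-6,0],[-35,-6,0],[-35,-6,0],[-35,-6,0],[-35,-6,0],[-35,-6,0]],"yaw":[0,0,0,0,0,0,0]}'
python3 -m handwheel '{"gripper":[-1,-1,-1,-1,-1,-1],"slide":[[-18,21,0],[-18,21,0],[-18,21,0],[-18,21,0],[-18,21,0],[0,0,0]],"yaw":[0,0,0,0,0,0]}'
python3 - <<'E'
from workcell import camera,sensors
from h import *
ims=[]
for n,(x,y) in(("scene",(240,130)),("top",(330,200))):
    c=camera(n);pickle.dump(c,open(n+"2.pkl","wb"));ims.append(cv2.resize(c["img"][y:y+110,x:x+130,::-1],None,fx=5,fy=5,interpolation=cv2.INTER_CUBIC)[:,:390 if 0 else 650])
cv2.imwrite("pics/b.png",cv2.resize(np.hstack(ims),(800,338)))
E
```

```text
time: 1.93
ee_pos: [0.3313, 0.0025, 0.2024]
tcp_rot: [180.0, 0.0, 115.5]
wrist_force: [0.9, 0.6, -0.5]
opening: -0.0002
grasp_force: 0.0
time: 2.43
ee_pos: [0.4679, -0.033, 0.2003]
tcp_rot: [-179.9, -0.0, 115.4]
wrist_force: [0.3, 0.1, -0.3]
opening: 0.0001
grasp_force: 0.0
```

View pics/b.png

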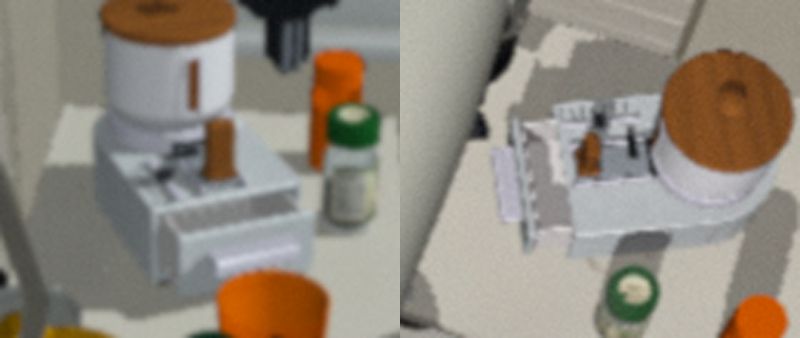

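The scene half shows the shut fingertips at crop (288,70), which is full-frame (333.6,152.8). The drawer is still out, and the arm covers part of the top view. I'll check the calibration against the TCP.

Run:
```python
from fit import *
s2=pickle.load(open("scene2.pkl","rb"));print("tcp proj",proj(s2,[.4679,-.033,.2003]))
p=np.load("p.npy")
def fit(idx,name):
    g=lambda p:np.concatenate([proj(c,W(p,X,j))[0]-uv for i,(c,X,j,uv) in enumerate(P) if i in idx])
    r=least_squares(g,p,loss="soft_l1").x;print(name,r[:2],np.degrees(r[2]),r[3:],W(r,(-103,0,46),1),W(r,(-55,0,113),0),np.round(g(r),1).tolist())
fit(range(8),"top");fit(range(8,16),"scene")
fit([0,2,3,4,5,6,7,8,10,11,12,14,15],"nocorner")
```

```text
tcp proj [[332.28389198 165.57608586]]
top [ 0.53759682 -0.19466585] -64.8646748317517 [0.02953248 0.02520256] [ 0.48130264 -0.07468326  0.046     ] [ 0.51423515 -0.14487396  0.113     ] [0.5, -0.5, -0.6, -2.0, 0.5, 0.5, -1.0, 0.5, 0.1, -1.1, -0.2, -0.3, 0.1, 1.5, 0.3, 0.8]
scene [ 0.54249948 -0.20025907] -63.58610061401053 [0.02313402 0.01937268] [ 0.48638845 -0.08729296  0.046     ] [ 0.5180326  -0.15100086  0.113     ] [-0.2, -1.2, -0.4, 1.6, 1.1, -1.5, 0.3, -0.4, 1.8, -1.1, -1.6, 3.8, -0.0, 1.1, -0.5, -0.4]
nocorner [ 0.54096184 -0.19389354] -64.45310285451428 [0.02757129 0.02276656] [ 0.48465301 -0.07608786  0.046     ] [ 0.51724311 -0.14427075  0.113     ] [0.5, -1.9, 0.8, -0.5, -1.0, -0.6, 0.9, -1.9, 0.7, -1.2, 0.9, 0.3, 0.4, -0.2, 0.5, -0.2, 1.5, 0.0, 0.5, 0.9, 2.4, 0.6, 0.4, 3.4, 0.3, 2.1]
```

Run:
```python
from fit import *
s2=pickle.load(open("scene2.pkl","rb"))
im=cv2.resize(s2["img"][115:225,262:372,::-1],None,fx=5,fy=5,interpolation=cv2.INTER_CUBIC)
p=np.load("p.npy")
for q in [np.array([.4679,-.033,.2003])]+[W(p,X,j) for c,X,j,uv in P]:
    u,v=proj(s2,q)[0];cv2.circle(im,(int((u-262+.4)*5),int((v-115+.4)*5)),3,(0,0,255),-1)
cv2.imwrite("pics/c.png",im)
```

```text
(no output)
```

View pics/c.png

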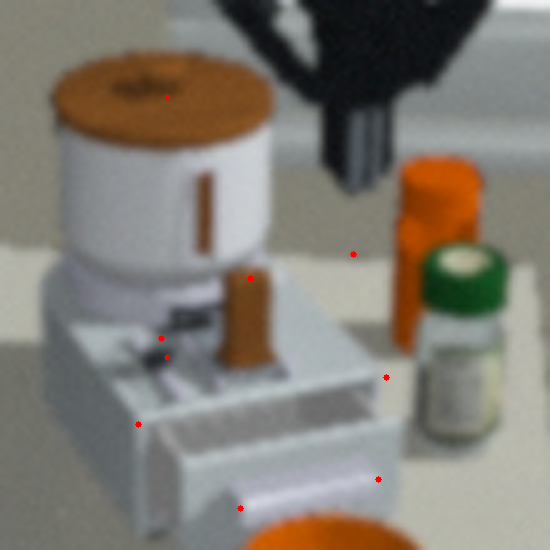

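Run:
```python
from h import *
from workcell import camera,sensors
s=pickle.load(open("scene0.pkl","rb"));o=np.array([.1976,.513,.2018])
y=np.array([.36,.933,0])
for dz in(0,.013,.03,.04):print(dz,proj(s,[o+y*.045+[0,0,dz],o-y*.045+[0,0,dz]]).round(1).tolist())
c=camera("scene");o=sensors.get_obs();print(o["ee_pos"],proj(c,[o["ee_pos"]]),abs(np.array(c["R"])-s["R"]).max())
a=cv2.resize(s["img"][255:385,510:640,::-1],None,fx=4,fy=4);b=cv2.resize(c["img"][70:200,260:390,::-1],(520,520)[:2])
cv2.imwrite("pics/d.png",cv2.resize(a,(520,520)))
```

```text
0 [[544.1, 392.4], [547.4, 341.1]]
0.013 [[547.1, 385.0], [550.1, 333.8]]
0.03 [[551.2, 374.9], [553.8, 324.1]]
0.04 [[553.7, 368.9], [556.0, 318.3]]
[ 0.46444276 -0.0318573   0.20190975] [[333.9112532  165.18188319]] 0.0
```

View pics/d.png

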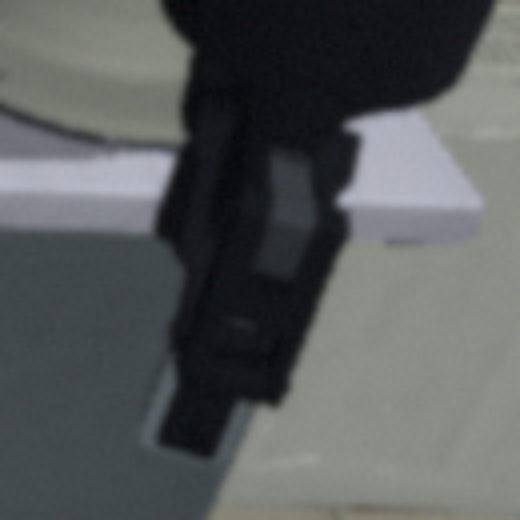

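The near fingertip in the start view is at about (555.5,368.7). That is roughly 27 mm higher along the tool than the stated TCP, and the same offset shows in the present view. I'll lower the tool next to the lip and check this by touch.

```bash
python3 -m handwheel '{"gripper":[-1,-1,-1,-1,-1,-1,-1,-1],"slide":[[-20,-3,0],[0,0,30],[0,0,30],[0,0,30],[0,0,30],[0,0,30],[0,0,16],[0,0,0]],"yaw":[0,0,0,0,0,0,0,0]}'
python3 -m handwheel '{"gripper":[-1,-1,-1],"slide":[[0,0,10],[0,0,8],[0,0,0]],"yaw":[0,0,0]}'
python3 -m handwheel '{"gripper":[-1,-1,-1],"slide":[[0,0,6],[0,0,4],[0,0,0]],"yaw":[0,0,0]}'
```

```text
time: 3.25
ee_pos: [0.4678, -0.0506, 0.0332]
tcp_rot: [-179.8, -0.1, 115.5]
wrist_force: [-0.1, -0.5, -0.5]
opening: 0.0001
grasp_force: 0.0
time: 3.5
ee_pos: [0.4706, -0.0511, 0.0181]
tcp_rot: [180.0, 0.0, 115.5]
wrist_force: [0.2, -0.7, -1.0]
opening: 0.0002
grasp_force: 0.0
time: 3.75
ee_pos: [0.4706, -0.0512, 0.0079]
tcp_rot: [-180.0, -0.0, 115.4]
wrist_force: [0.1, -0.8, -0.2]
opening: 0.0001
grasp_force: 0.0
```

```bash
python3 -m handwheel '{"gripper":[-1,-1,-1],"slide":[[0,0,3],[0,0,3],[0,0,0]],"yaw":[0,0,0]}'
python3 -m handwheel '{"gripper":[-1,-1,-1],"slide":[[0,0,3],[0,0,2],[0,0,0]],"yaw":[0,0,0]}'
python3 - <<'E'
from workcell import camera
from h import *
ims=[]
c=camera("scene");pickle.dump(c,open("scene3.pkl","wb"))
cv2.imwrite("pics/e.png",cv2.resize(c["img"][125:235,262:372,::-1],None,fx=5,fy=5,interpolation=cv2.INTER_CUBIC))
E
```

```text
time: 4.0
ee_pos: [0.4706, -0.0512, 0.0019]
tcp_rot: [-180.0, -0.0, 115.4]
wrist_force: [-0.7, 0.2, 0.2]
opening: -0.0003
grasp_force: 0.0
time: 4.25
ee_pos: [0.4706, -0.0512, -0.0031]
tcp_rot: [-180.0, -0.0, 115.5]
wrist_force: [0.5, 0.0, 0.1]
opening: -0.0003
grasp_force: 0.0
```

View pics/e.png

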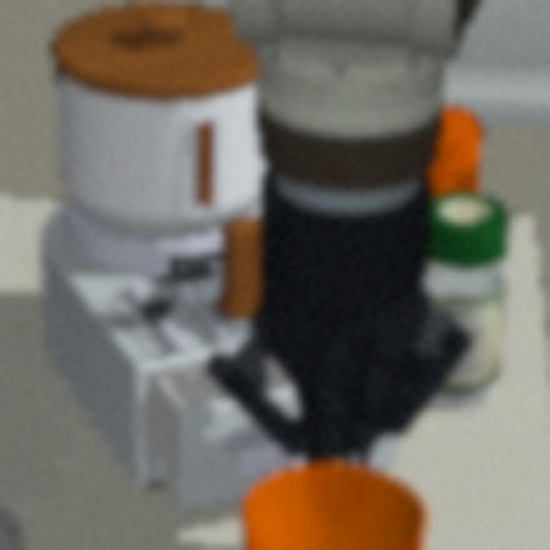

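There is no contact at a reading of −3 mm, so the true tip is about 26 mm above the reading, as the pictures suggested. In this view the tool stands in front of the lip, hidden behind the orange tumbler. I'll raise it a little and push the drawer.

```bash
python3 -m handwheel '{"gripper":[-1,-1,-1,-1,-1,-1,-1],"slide":[[0,0,-8],[-6,0,0],[-6,0,0],[-3,0,0],[-3,0,0],[-3,0,0],[0,0,0]],"yaw":[0,0,0,0,0,0,0]}'
python3 -m handwheel '{"gripper":[-1,-1,-1,-1],"slide":[[-4,0,0],[-4,0,0],[-4,0,0],[0,0,0]],"yaw":[0,0,0,0]}'
```

```text
time: 4.88
ee_pos: [0.4799, -0.0707, 0.0052]
tcp_rot: [-180.0, -0.0, 115.4]
wrist_force: [-0.4, 0.2, 0.4]
opening: 0.0001
grasp_force: 0.0
time: 5.22
ee_pos: [0.4853, -0.0817, 0.0053]
tcp_rot: [-180.0, 0.0, 115.4]
wrist_force: [-0.1, 0.2, -1.3]
opening: -0.0001
grasp_force: 0.0
```

```bash
python3 -m handwheel '{"gripper":[-1,-1],"slide":[[-4,0,0],[0,0,0]],"yaw":[0,0]}'
python3 -m handwheel '{"gripper":[-1,-1],"slide":[[-3,0,0],[0,0,0]],"yaw":[0,0]}'
python3 -m handwheel '{"gripper":[-1,-1],"slide":[[-3,0,0],[0,0,0]],"yaw":[0,0]}'
python3 -m handwheel '{"gripper":[-1,-1],"slide":[[-3,0,0],[0,0,0]],"yaw":[0,0]}'
```

```text
time: 5.38
ee_pos: [0.4867, -0.0847, 0.0053]
tcp_rot: [-180.0, -0.0, 115.5]
wrist_force: [-1.6, 2.3, 0.3]
opening: 0.0002
grasp_force: 0.8
time: 5.55
ee_pos: [0.4874, -0.086, 0.0053]
tcp_rot: [180.0, -0.2, 115.5]
wrist_force: [-4.1, 8.4, 2.4]
opening: -0.0002
grasp_force: 4.4
time: 5.72
ee_pos: [0.489, -0.0893, 0.0054]
tcp_rot: [-180.0, -0.1, 115.5]
wrist_force: [0.4, 1.2, -0.6]
opening: -0.0002
grasp_force: 0.0
time: 5.88
ee_pos: [0.4909, -0.0932, 0.0054]
tcp_rot: [180.0, 0.0, 115.4]
wrist_force: [0.2, -0.5, 0.3]
opening: -0.0001
grasp_force: 0.0
```

```bash
python3 -m handwheel '{"gripper":[-1,-1],"slide":[[-2,0,0],[0,0,0]],"yaw":[0,0]}'
python3 -m handwheel '{"gripper":[-1,-1],"slide":[[-2,0,0],[0,0,0]],"yaw":[0,0]}'
```

```text
time: 6.05
ee_pos: [0.4914, -0.0945, 0.0054]
tcp_rot: [180.0, -0.0, 115.4]
wrist_force: [-1.3, 3.6, 1.3]
opening: 0.0001
grasp_force: 2.1
time: 6.22
ee_pos: [0.4914, -0.0945, 0.0054]
tcp_rot: [180.0, -0.3, 115.5]
wrist_force: [-6.5, 14.5, 6.6]
opening: 0.0003
grasp_force: 7.8
```

The push peaked at about 9 N, dropped to zero as the catch drew the drawer in, then met a hard stop. The drawer is home. Next I back off, rise, open and go above the tab.

```bash
python3 -m handwheel '{"gripper":[-1,-1,-1,-1,-1,-1,-1,-1],"slide":[[5,0,0],[15,0,0],[0,0,-28],[0,0,-28],[0,0,-28],[0,0,-28],[0,0,-28],[0,0,-28]],"yaw":[0,0,0,0,0,0,0,0]}'
python3 -m handwheel '{"gripper":[1,1,1,1,1,1],"slide":[[-20,0,0],[-20,0,0],[-20,0,0],[-14,0,0],[0,0,0],[0,0,0]],"yaw":[0,0,0,0,0,0]}'
python3 - <<'E'
from workcell import camera
from fit import *
a=camera("scene");b=camera("top");pickle.dump((a,b),open("v4.pkl","wb"))
cv2.imwrite("pics/f.png",np.hstack([cv2.resize(a["img"][110:225,262:362,::-1],None,fx=4,fy=4,interpolation=cv2.INTER_CUBIC),cv2.resize(b["img"][205:320,350:450,::-1],None,fx=4,fy=4,interpolation=cv2.INTER_CUBIC)]))
E
```

```text
time: 6.88
ee_pos: [0.4833, -0.078, 0.1749]
tcp_rot: [180.0, 0.1, 115.4]
wrist_force: [0.2, -0.1, -0.0]
opening: 0.0002
grasp_force: 0.0
time: 7.38
ee_pos: [0.5152, -0.1452, 0.173]
tcp_rot: [-180.0, -0.0, 115.4]
wrist_force: [0.9, 0.0, 0.5]
opening: 0.0721
grasp_force: 0.0
```

View pics/f.png

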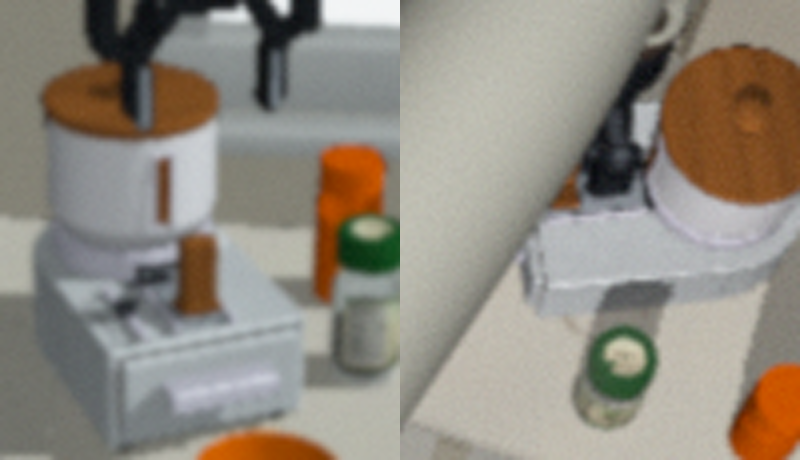

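The drawer front is now flush, with its lip at scene-crop (225,385). The open fingertips, at (145,125) and (270,105), straddle the tab at (198,275). Before descending I'll refine the marker distance from the first pictures.

Run:
```python
from fit import *
p=np.load("p.npy")
def disp(c,uv,z):
    q=onz(c,uv,z)[:2]-p[:2];k,n=np.cos(p[2]),np.sin(p[2]);return np.array([k*q[0]+n*q[1],-n*q[0]+k*q[1]])*1000
for n,c,(x0,y0,x1,y1) in(("top",t,(385,232,412,256)),("scene",s,(280,174,314,192))):
    g=cv2.cvtColor(c["img"],cv2.COLOR_RGB2GRAY)[y0:y1,x0:x1];g=cv2.resize(g,None,fx=4,fy=4,interpolation=cv2.INTER_CUBIC)
    k,l,st,ce=cv2.connectedComponentsWithStats((g<85).astype(np.uint8))
    for i in range(1,k):
        if st[i,4]>20:
            uv=(x0+(ce[i][0]-1.5)/4,y0+(ce[i][1]-1.5)/4);print(n,st[i],np.round(uv,1),disp(c,uv,.084).round(1),disp(c,uv,.088).round(1))
    print(cv2.resize(c["img"],None,fx=1,fy=1)[y0:y1,x0:x1].mean(2).astype(int) if n=="top" else "")
```

```text
top [ 32  19  17  21 284] [394.5 238.7] [-38.3  37.6] [-39.1  36.1]
top [ 75  43  14  35 314] [405.  247.1] [-13.1   9.6] [-14.    8.1]
top [   9   46   32   50 1106] [390.9 250. ] [-53.6   5. ] [-54.4   3.5]
top [ 99  50   9  20 132] [410.5 246.4] [ 2.6 10.2] [1.7 8.6]
top [105  80   3  16  45] [411.1 253.5] [  0.9 -11. ] [  0.  -12.5]
[[132 141 147 142 147 140 138 138 127 122 124 122 128 127 141 170 182 180
  177 185 188 188 185 186 187 187 188]
 [167 176 182 186 184 183 185 167 140 135 126 119 128 124 135 166 183 172
  161 180 187 186 184 185 184 181 183]
 [187 190 189 179 170 184 183 162 138 126 114 108 120 117 129 167 183 165
  152 176 187 189 185 188 182 186 184]
 [171 181 185 167 157 174 170 137 123 120 112 106 121 123 133 169 185 168
  152 179 187 182 181 181 186 184 186]
 [162 169 180 166 147 176 168 119  99 101  91  98 121 131 142 167 173 166
  155 174 174 162 162 178 184 184 186]
 [170 163 172 163 150 169 166 121  70  53  56  81 115 120 135 146 150 155
  156 160 157 148 154 178 184 184 177]
 [161 139 146 150 144 152 160 115  53  33  42  66 101 127 149 160 166 175
  188 196
[... 1396 characters left out ...]
 83  50  42  47  65  66  68  79 113 137 138 137 138 134 140 135
  132 119  91  94 110 135 134 112  95]
 [175 145  97  59  44  54  58  64  63  72 106 136 136 138 135 137 139 139
  137 134 128 127 133 138 137 113  81]
 [184 156  99  61  49  52  63  63  55  70 103 132 137 143 138 137 141 137
  138 140 140 139 140 141 141 117  78]
 [184 162 107  67  56  60  63  66  59  69  99 131 140 140 141 138 141 139
  141 140 142 141 143 137 140 117  74]
 [186 164 115  75  66  72  64  68  75  86 106 136 143 143 138 141 139 139
  136 137 141 144 142 143 142 123  80]]
scene [  59    0   77   59 2429] [307.  180.3] [-14.1  -4.7] [-21.2  -1.8]
scene [ 41  42  26  21 370] [292.9 186.4] [-31.6  40.2] [-38.6  42.9]
```

The top view gives the marker 25 mm out from the shut pointer. I'll descend over the tab, stopping at a reading of 74 mm, which puts the true tip near 100 mm.

```bash
python3 -m handwheel '{"gripper":[1,1,1,1,1,1,1],"slide":[[0,0,0],[0,0,25],[0,0,25],[0,0,25],[0,0,15],[0,0,10],[0,0,0]],"yaw":[0,0,0,0,0,0,0]}'
python3 -m handwheel '{"gripper":[-1,-1,-1,-1,-1,-1,-1,-1],"slide":[[0,0,0],[0,0,0],[0,0,0],[0,0,0],[0,0,0],[0,0,0],[0,0,0],[0,0,0]],"yaw":[0,0,0,0,0,0,0,0]}' 60
```

```text
time: 8.07
ee_pos: [0.5143, -0.1443, 0.0715]
tcp_rot: [-179.9, -0.1, 115.5]
wrist_force: [-0.1, 0.3, 0.5]
opening: 0.0854
grasp_force: 0.0
time: 8.73
ee_pos: [0.5168, -0.1449, 0.0745]
tcp_rot: [179.8, 0.1, 115.5]
wrist_force: [4.2, 3.2, 3.9]
opening: 0.0226
grasp_force: 59.8
```

```bash
python3 -m handwheel '{"gripper":[-1,-1,-1,-1,-1,-1,-1,-1],"slide":[[4,0,0],[4,0,0],[4,0,0],[4,0,0],[4,0,0],[3,0,0],[2,0,0],[0,0,0]],"yaw":[0,0,0,0,0,0,0,0]}' 60
python3 - <<'E'
from workcell import camera,sensors
from fit import *
a=camera("scene");b=camera("top");pickle.dump((a,b),open("v5.pkl","wb"))
cv2.imwrite("pics/g.png",np.hstack([cv2.resize(a["img"][145:215,265:335,::-1],(480,480),interpolation=cv2.INTER_CUBIC),cv2.resize(b["img"][225:270,370:415,::-1],(320,320),interpolation=cv2.INTER_CUBIC).repeat(1,0) if 0 else cv2.resize(b["img"][215:287,367:415,::-1],(320,480),interpolation=cv2.INTER_CUBIC)]))
E
```

```text
time: 9.4
ee_pos: [0.5064, -0.1232, 0.0744]
tcp_rot: [179.8, 0.2, 115.4]
wrist_force: [8.0, -3.3, 0.6]
opening: 0.023
grasp_force: 59.5
```

View pics/g.png

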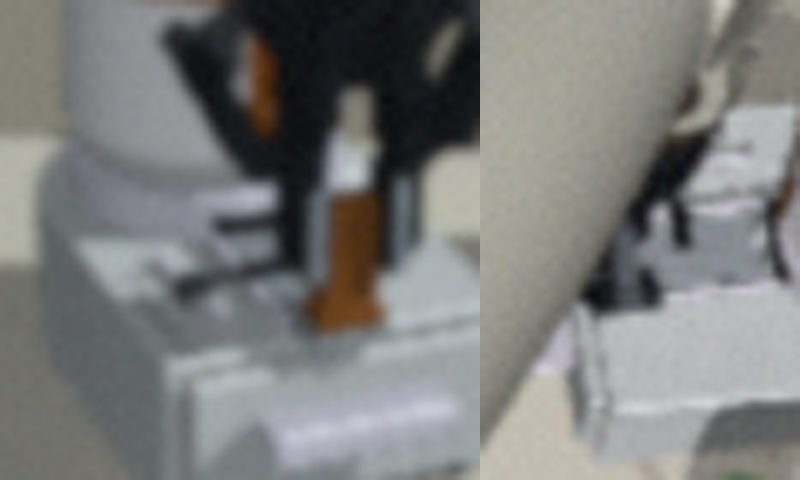

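The scene half shows the tab pinched and pulled out. The pointer is a dark line from about (300,265) that now runs to the marker at (185,290). I'll check how level they are numerically.

Run:
```python
from fit import *
p=np.load("p.npy");a,b=pickle.load(open("v5.pkl","rb"))
np.set_printoptions(linewidth=250)
def pr(x,y,z=84):return W(p,(x,y,z),0)
def disp(c,uv,z=.084):
    q=onz(c,uv,z)[:2]-p[:2];k,n=np.cos(p[2]),np.sin(p[2]);return (np.array([k*q[0]+n*q[1],-n*q[0]+k*q[1]])*1000).round(1)
print("top rows 236-256 cols 388-414");print(b["img"][236:256,388:414].mean(2).astype(int))
print("scene now rows 174-192 cols 286-314");print(a["img"][174:192,286:314].mean(2).astype(int))
print("scene before");print(s["img"][174:192,286:314].mean(2).astype(int))
for x in(-12,-37):print(x,"top",proj(t,[pr(x,30),pr(x,10)]).round(1).tolist(),"scene",proj(s,[pr(x,30),pr(x,10),pr(x,37)]).round(1).tolist())
```

```text
top rows 236-256 cols 388-414
[[133 127 121 113 108  89  68  45  43  42  34  27  34  80 132 155 172 172 160 157 180 184 183 182 181 155]
 [128 127 119 113 101  74  50  32  31  31  25  23  57 105 142 154 161 158 144 153 177 184 184 183 175 138]
 [129 126 115 109  92  63  33  26  29  26  17  41  91 146 177 188 196 194 182 174 182 183 181 180 154 117]
 [130 120 113 100  73  41  30  24  22  21  27  62 130 178 190 192 199 205 200 193 190 186 188 179 148 100]
 [122 116 105  83  58  28  24  24  14  23  49 100 158 184 179 180 183 186 191 189 185 186 193 180 143  95]
 [119 114  97  76  34  19  18  17  20  28  86 144 179 187 185 182 189 184 185 184 182 180 181 164 121  82]
 [118 106  91  57  31  19  23  20  29  65 126 174 186 190 190 184 174 180 178 172 162 154 156 127  88  68]
 [108  98  81  41  23  19  30  26  54  98 142 172 179 177 176 160 148 152 163 144 132 125 126 108  73  66]
 [105  86  57  29  17  34  39  41  65 106 130 139 144 141 147 145 147 148 157 151 140 119 101  88  67  80]
 [ 96  65  31  27  38  73  92  68  48  82 120 141 153 153 166 170 178 183 179 174 165 125  68  49  58 100]

[... 4753 characters left out ...]
10 101  91  74  60  55  62  68  71  74  74  76]
 [109 106 103 102  88  67  59  68  86 103 114 115 113 110 105 104 105 107  99  91  79  76  80  85  89  89  89  94]
 [100 100 102 107 104  86  80  93 118 137 139 129 119 115 112 108 106 109 111 112 105 103 105 112 117 116 114 115]
 [119 112 118 126 125 116 106 110 132 155 161 148 139 129 119 113 113 112 119 128 132 127 128 130 133 131 129 135]
 [146 141 141 145 147 140 121 116 129 153 167 169 162 151 136 126 117 115 120 137 153 146 146 144 147 146 150 159]]
-12 top [[404.2, 240.3], [405.3, 246.9]] scene [[293.9, 182.3], [301.3, 181.0], [291.3, 182.8]]
-37 top [[395.4, 241.2], [396.5, 247.8]] scene [[297.5, 186.7], [305.0, 185.3], [294.9, 187.2]]
```

The TCP shift and the top-view pointer shift both give the gate about 24.2 mm out. The marker comes out at about 25.4 mm, so I'll pull about 1.2 mm more.

```bash
python3 -m handwheel '{"gripper":[-1,-1,-1,-1],"slide":[[1.2,0,0],[0,0,0],[0,0,0],[0,0,0]],"yaw":[0,0,0,0]}' 60
python3 - <<'E'
from workcell import camera,sensors
from h import *
b=camera("top")["img"].mean(2);s0=pickle.load(open("top0.pkl","rb"))["img"].mean(2)
def cen(im,r,c0,c1):
    d=np.clip(140-im[r,c0:c1],0,None);return (d*np.arange(c0,c1)).sum()/d.sum()
print([round(cen(s0,r,403,408),2) for r in range(246,251)]);print([round(cen(b,r,394,399),2) for r in range(246,252)])
print([round(cen(s0,r,392,398),2) for r in range(237,242)])
E
```

```text
time: 9.83
ee_pos: [0.506, -0.1224, 0.0745]
tcp_rot: [179.8, 0.2, 115.4]
wrist_force: [6.9, -4.0, 1.3]
opening: 0.0232
grasp_force: 59.5
[np.float64(405.11), np.float64(405.15), np.float64(405.05), np.float64(405.19), np.float64(405.26)]
[np.float64(395.85), np.float64(396.24), np.float64(396.35), np.float64(396.25), np.float64(396.25), np.float64(396.41)]
[np.float64(394.5), np.float64(394.53), np.float64(394.55), np.float64(394.52), np.float64(394.26)]
```

```bash
python3 -c "
from workcell import ticket
print(ticket.job_done())"
```

```text
the job is handed in; nothing more can be done
None
```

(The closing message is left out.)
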